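Put the slide mailer away and close the storage case

ROBOT

A 6-joint arm with a two-finger parallel gripper is mounted at the origin on a cart in front of the work surface, level with it; the furniture and walls round the work are solid. World frame = base frame: x ahead of the robot, y to its left, z up, the work surface at z = 0. Lengths are in m, angles in degrees, forces in N, time in s.
With the tool pointing down it reaches from about 0.325 to 0.85 m from the base axis. Payload 4.4 kg.
Tool frame: the origin (TCP) lies midway between the tips of the shut fingers; the grasp point (between the pads) lies 19 mm behind it; z points along the fingers, y is the line along which they close (so a half turn about z gives the same grasp; the last joint's range is limited). The gripper opens to 94 mm and grips with 3 to 60 N. Pads are 16 mm wide; open, the fingers measure 119 mm over their backs; the gripper's body (75 mm by 177 mm) begins 78 mm behind the grasp point.
Start: joints at [-72.737, 11.837, 88.321, -0, 79.842, -8.623], TCP at [0.251, -0.517, 0.205] pointing down, gripper open.
Joint ranges: [-156.59, 156.59], [-49.26, 127.26], [12.9, 141.05], [-63.56, 243.56], [4.71, 150.69], [-161.64, 161.64]. Speed limits (degrees/s): [159.86, 159.86, 180, 180, 180, 180].

INTERFACE

Orientations are given as a 3x3 rotation matrix whose columns are the frame's x, y, z axes.
In Python, from plant import monitor, camera, camera_params, ticket gives the robot as it stands.
- The arm moves only by the tool servo_tool, never from a script. Its argument "steps" is a list of rows, each a list of 3 entries, a list of its own where there are three numbers: the finger opening in mm, from 0 to 94, then the shift along the tool's x, y, z in units of 30 mm (1.0 is 30 mm), then the turn about the tool's z in rad. In form: [[fingers, [tx, ty, tz], yaw], ...]. A call has 1 to 20 rows; each row shifts and turns the commanded pose from where the row before left it, along the tool's axes as they then stand; what a row does not reach is not made up. A row lasts 1/12 s, in which the tool goes at most 41.7 mm and 7.16 degrees, less where a joint would pass 70% of its speed; a pose out of reach is approached as far as the arm can. A call is refused whole if a number of a shift passes 1 or a number of a turn 0.125, either way. A call with a gripper value outside its range is refused whole. The fingers move at their own pace and stop on an object; "newtons" is the grip in N (left out, the last holds). Time passes only in rows, so rows that do not move let the fingers close. It gives the time, the measured TCP pose, the force, the opening and the grip force at its end, in the units of the state.
- monitor.state(): the state, without advancing time (a new reading comes with each control period).
- camera(name): name is "scene" or "top" or "wrist"; returns (picture, depth): 400x640x3 uint8, blue, green, red; 400x640 float32, m along the optical axis (not along the pixel's ray), 0 where there is no reading.
- camera_params(name): a dict with "mtx" (3x3 intrinsics, pixels), "eye" and "rotation" of the camera in the world. Camera axes: x right, y down, z forward; pixel columns grow to the right and rows downward; lengths in m; the calibration is good to about 2 mm. The wrist camera is an equidistant fisheye: a pixel r from the principal point sees the ray r / f radians off the axis. A picture is of the moment at which its call begins: read the wrist's pose just before it. camera_params takes no time and is no camera call; for the wrist camera it gives the pose at the moment of the call.
- ticket.close_job(): hands the job in; it is judged then, once.
The state is a dict: "clock": time; "joints": joint angles; "joint_velocities": joint speeds; "tau": joint torques, N m; "tcp_pos": TCP position; "ee_rot": TCP orientation; "ft_force": force on the tool from outside, world axes, zero at the start; "wrist_torque": the same for the moment, N m; "grip_width": finger opening in m; "gripper_force": force on a finger pad.
Only numpy, scipy, OpenCV 4.12 (cv2) and the standard library are available. Lean on these libraries where they do the work, as an engineer would, in place of code of your own. Each camera call takes 0.05 s, during which the arm holds its last target. There are 200 camera calls.

TASK

Put the white slide mailer away: lay it flat, label side up as it is now, on the floor of the grey storage case and let go of it. Then tip the case's blue lid past upright from behind and let it swing down by its own weight, not led down by hand; it will come to rest slightly ajar on the brass stud. Last, press straight down on the front edge of the lid until it beds on its rubber buffers, keep pressing there with about 15 N for a second (never more than 20 N on case or lid at any time), then let go; leave the other things on the worktop where they are.

Things in the scene. Friction and masses are not known exactly. Their poses are not given: they have to be found in the camera images.
- slide_mailer: white plastic slide mailer, a flat loose box 34 (x) x 90 (y) x 13 (z) mm, 30 g, lying flat with z up on the worktop. Origin at the centre of its underside (its solid runs from y = -41 to +45 mm). Pick it across its 34 mm width.
- case: grey metal case with a blue hinged lid, fixed to the worktop. 125 (x, front to back) x 150 (y) x 50 (z) mm without lid, walls and floor 5 mm, open on top. Origin at the centre of its underside; x points from its front (towards the robot) to its back (hinge side), z up. Case and lid are damaged by more than 22 N of force from the robot.
- case_in (a point): centre of the case's inner floor, 5 mm above the worktop. Inside 115 (x) x 140 (y) mm, 45 mm deep; bosses in the middle (20 mm wide) and at both ends of the front wall reach 13 mm inside. A gripper's body keeps clear of the open lid when the mailer's long side runs front to back (along the case's x).
- stud (a point): centre of the top of the brass stud as it stands at the start, 16 mm above the rim; 8 mm thick, in the middle of the front rim, 9.5 mm behind the outer front face (this point does not move). It is held by friction only (about 9 N, no spring) and stays down once pressed in.
- hinge (a point): point on the hinge axis of the lid, middle of the case's back rim, 50 mm above the worktop (62.5 mm behind the case's origin). The axis runs along the case's y.
- lid (a joint): lid angle, rad: 0 shut, 1.57 upright, 2.1 leaning back on its stop; starts beyond upright. Stiff hinge: near upright the lid stays where left (1 to 4 N at the edge moves it). Tipped forward to somewhere between 1.3 and 0.9 (lid weight unknown, 0.29 to 0.47 kg) it swings down alone in 1 to 2 s; let it go above 0.7. It stops ajar on the stud at about 0.12.
- lid_edge (a point): middle of the lid's free edge, 128 mm from the hinge axis, in mid-thickness; moves with the lid. The lid is a plate 6 mm thick (outer face 8 mm from the hinge axis), 150 mm wide, reaching 129 mm from the hinge axis.
- lid_pad (a point): centre of the black press pad (16 x 40 mm) on the outer face of the lid at its front edge, 116 mm from the hinge axis, moves with the lid. From ajar, 5 to 10 N down here drives the stud in until the lid meets two hard buffers at the front corners, whose height differs each time (shut: 0 to 0.065 rad, not measured; feel the force rise).
- label_roll: white label roll lying flat, 60 mm across, 22 mm high, loose; bystander. Origin at the centre of its underside.
- marker_black: black marker pen lying on the worktop near the front edge, 130 mm long (along its y), 12 mm thick, loose; bystander.
- petri_a: petri dish with pink content, 57 mm across, 14 mm high, loose; bystander at the back of the worktop.
- coverslip_box: small white and green box, 35 x 57 x 21 mm, loose; bystander at the back of the worktop.

How it is judged (in metres and radians):
On the way, in this order (a step that is already met when the one before it is completed fails the run):
1. the mailer lies flat on the floor of the case, let go, with the lid still open beyond upright (x of slide_mailer in the frame of case between -0.05 and 0.05 m and y of slide_mailer in the frame of case between -0.06 and 0.06 m and z of slide_mailer in the frame of case below 0.009 m and angle between slide_mailer's own z axis and vertical below 0.12 rad and contact force between the fingers and slide_mailer below 0.1 N and value of joint lid above 1.6 rad), for 0.2 s.
2. the lid has swung down and lies ajar on the stud (0.08 to 0.145 rad), with the robot not touching the lid or case (value of joint lid between 0.08 and 0.145 rad and contact force between each of the fingers, the arm and case below 0.3 N), for 0.2 s.
3. the lid is pressed on its buffers with 12 to 22 N for half a second (value of joint lid below 0.07 rad and velocity of joint lid above -0.05 rad/s and contact force between the fingers and case above 12 N), for 0.5 s.
At the end, for the whole second after the job is handed in: The mailer lies flat inside the case (its origin less than 9 mm above the case's underside, tilted under 0.12 rad), and the lid is fully shut on its buffers (joint below 0.07 rad), the robot clear of case and lid (x of slide_mailer in the frame of case between -0.05 and 0.05 m and y of slide_mailer in the frame of case between -0.06 and 0.06 m and z of slide_mailer in the frame of case below 0.009 m and angle between slide_mailer's own z axis and vertical below 0.12 rad and value of joint lid below 0.07 rad and linear speed of slide_mailer below 0.02 m/s and contact force between each of the fingers, the arm and case below 0.3 N); the robot touches nothing.
It fails at once if the robot touches the lid or case while the lid is between 0.16 and 0.7 rad (the lid must swing down by its own weight) (contact force between any of the fingers, the arm and case above 0.5 N and value of joint lid between 0.16 and 0.7 rad).
It fails at once if the robot loads the case or its lid with more than 22 N (contact force between any of the fingers, the arm and case above 22 N).
It fails at once if the mailer is dropped or thrown (faster than 0.7 m/s with no finger on it) (linear speed of slide_mailer above 0.7 m/s and contact force between the fingers and slide_mailer below 0.05 N).
It fails at once if the label roll, marker, petri dish or cover slip box is moved more than 15 mm (distance of any of label_roll, marker_black, petri_a, coverslip_box from where it was at the start of the episode above 0.015 m).
It also fails if it takes over 72 s, if anything falls off the work surface, if the arm or the gripper's body presses on something with over 40 N, if the wrist force passes 120 N, or if a joint passes its speed limit or range.

## Working session

There is one attempt and no reset: what is moved stays moved. The work goes in short steps, Python scripts to look and compute and a tool call to move; the robot and the scene stay as the last step left them, time stands still between calls to the robot, and variables do not carry over. Pictures are saved under pics/ and viewed, at most 10 in all, crops included, and the job is handed in when it is done.

Besides the shell and the picture viewer there is one more tool, called after "Call:" as name(argument=value, ...), one argument or row to a line, values as JSON. servo_tool: Moves the arm, as the interface text tells. Its arguments: {"type":"object","properties":{"steps":{"type":"array","items":{"type":"array"}},"newtons":{"type":"number"}},"required":["steps"]}

```bash
mkdir -p pics; ls
cat > h.py <<'E'
import numpy as np, cv2
from plant import monitor, camera, camera_params, ticket
def cloud(name):
    im,d=camera(name); p=camera_params(name); K=np.array(p['mtx']);R=np.array(p['rotation']);e=np.array(p['eye'])
    v,u=np.mgrid[0:400,0:640]
    c=np.stack([(u-K[0,2])/K[0,0]*d,(v-K[1,2])/K[1,1]*d,d],-1)
    w=c@R.T+e; w[d==0]=np.nan
    return im,w
E
python3 - <<'E'
from h import *
for n in('top','scene'):
    im,w=cloud(n); cv2.imwrite(f'pics/{n}0.png',im); np.save(f'{n}0.npy',w); print(camera_params(n))
print(monitor.state())
E
```

```text
pics
{'mtx': array([[406.11379445,   0.        , 321.72908643],
       [  0.        , 406.11379445, 194.40703167],
       [  0.        ,   0.        ,   1.        ]]), 'eye': array([0.37863692, 0.08011682, 0.97245915]), 'rotation': array([[ 0.01447331, -0.98507352,  0.17152459],
       [-0.99986855, -0.01551225, -0.00471825],
       [ 0.00730856, -0.17143375, -0.98516854]])}
{'mtx': array([[405.97454445,   0.        , 320.9319982 ],
       [  0.        , 405.97454445, 201.59886287],
       [  0.        ,   0.        ,   1.        ]]), 'eye': array([-0.01488866,  0.39215491,  0.73291153]), 'rotation': array([[-0.48764758, -0.62739216,  0.60710701],
       [-0.87297044,  0.34159522, -0.34818863],
       [ 0.01106596, -0.69977981, -0.71427289]])}
{'clock': 0.1, 'joints': array([-7.27371818e+01,  1.18789263e+01,  8.83948727e+01, -3.01385747e-03,
        7.98419394e+01, -8.62241391e+00]), 'joint_velocities': array([ 0.07241064, -0.12046523, -0.16847201,  0.03485831,  0.02461984,
        0.04482152]), 'tau': array([-3.75917634e-04, -3.71867537e+01, -2.82293630e+01,  6.98475516e-02,
        3.11214582e-02, -5.24108577e-05]), 'tcp_pos': array([ 0.25079043, -0.51662415,  0.2044257 ]), 'ee_rot': array([[ 8.99666343e-01,  4.36577658e-01, -6.48894875e-04],
       [ 4.36578067e-01, -8.99664342e-01,  1.91365554e-03],
       [ 2.51671673e-04, -2.00494475e-03, -9.99997958e-01]]), 'ft_force': array([0.17921665, 0.72510156, 0.44683558]), 'wrist_torque': array([-0.05618955, -0.06780083,  0.01024785]), 'gripper_force': 0.0, 'grip_width': 0.09391527114209472}
```

View pics/top0.png

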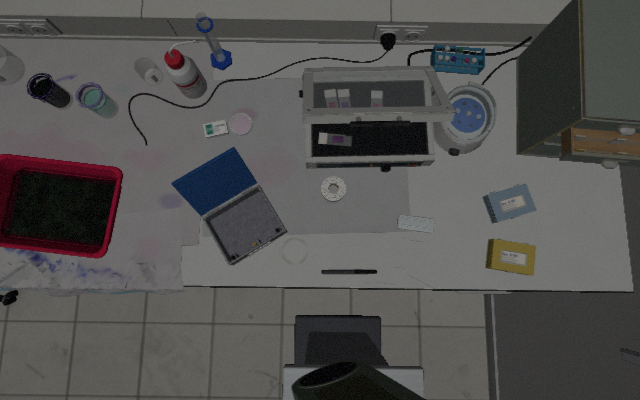

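View pics/scene0.png

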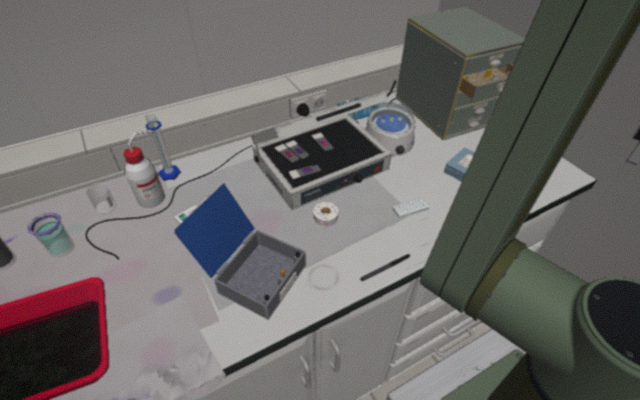

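The top view shows the mailer at about (416,224), the case at (245,225) with its lid leaning back to (213,180), the roll at (333,189), the marker at (349,271), the petri dish at (241,123) and the cover slip box at (214,128). Next I measure the case and the mailer.

Run:
```python
from h import *
w=np.load('top0.npy'); im=cv2.imread('pics/top0.png')
print('table z',np.nanmedian(w[240:260,420:470,2]), np.nanmedian(w[225:240,300:380,2]))
def rect(mask,n):
    p=w[mask][:,:2]; p=p[~np.isnan(p).any(1)].astype(np.float32)
    r=cv2.minAreaRect(p*1000); print(n,len(p),r, 'z',np.nanpercentile(w[mask][:,2],[10,50,90])); print(cv2.boxPoints(r).round(0).tolist())
v,u=np.mgrid[0:400,0:640]
box=lambda a,b,c,d:(u>a)&(u<b)&(v>c)&(v<d)
z=w[...,2]
rect(box(390,445,205,245)&(z>.008)&(z<.03),'mailer')
def big(m):
    n,l,s,_=cv2.connectedComponentsWithStats(m.astype(np.uint8)); k=1+s[1:,4].argmax(); return l==k
blue=(im[...,0].astype(int)-im[...,2]>35)&box(165,265,140,225)
rect(big(blue),'lid')
P=w[big(blue)]; P=P[~np.isnan(P).any(1)]; c=P.mean(0); nrm=np.linalg.svd(P-c,full_matrices=False)[2][2]; nrm*=np.sign(nrm[2]);print('lid plane',c,nrm,'tilt',np.degrees(np.arccos(nrm[2])), 'zmax',P[:,2].max())
rim=box(190,300,170,275)&(z>.044)&(z<.058)&~blue
rect(big(rim),'rim')
cs=box(190,300,170,275)&(z>.03)&(z<.075)&~blue
q=w[cs]; print('stud',q[q[:,2]>.058].mean(0) if (q[:,2]>.058).any() else None,(q[:,2]>.058).sum())
for n,b in dict(roll=(315,350,172,206),marker=(315,385,262,280),petri=(226,256,108,138),cov=(200,230,116,140)).items():
    rect(box(*b)&(z>.005)&(z<.04),n)
```

```text
table z -0.0008122149170702864 0.00010158288493400391
mailer 496 ((480.0831604003906, -149.200927734375), (88.31546783447266, 34.024635314941406), 82.8360366821289) z [0.00924675 0.01126016 0.01355897]
[[458.0, -191.0], [491.0, -195.0], [502.0, -108.0], [469.0, -103.0]]
lid 2932 ((552.5465698242188, 306.2137451171875), (64.80949401855469, 148.06124877929688), 32.7017707824707) z [0.06507156 0.11115062 0.15100851]
[[485.0, 351.0], [565.0, 226.0], [620.0, 261.0], [540.0, 386.0]]
lid plane [0.55349086 0.30686916 0.10985836] [-0.73226534 -0.46727298  0.49542248] tilt 60.30238689891415 zmax 0.16441979497970527
rim 729 ((471.146240234375, 254.4652099609375), (130.9148712158203, 150.86019897460938), 32.645755767822266) z [0.04615905 0.04900028 0.05279775]
[[375.0, 283.0], [457.0, 156.0], [567.0, 226.0], [486.0, 353.0]]
stud [0.45616436 0.25431627 0.06436761] 18
roll 454 ((559.7410888671875, 48.821014404296875), (59.775882720947266, 57.43169021606445), 0.750349223613739) z [0.01794218 0.02084391 0.02329865]
[[529.0, 77.0], [530.0, 20.0], [590.0, 20.0], [589.0, 78.0]]
marker 215 ((364.86993408203125, 10.083534240722656), (6.969770908355713, 128.96566772460938), 0.838887631893158) z [0.00674184 0.00883928 0.01175698]
[[360.0, 75.0], [362.0, -54.0], [369.0, -54.0], [367.0, 75.0]]
petri 427 ((728.59521484375, 281.1427307128906), (62.09907150268555, 74.21501159667969), 83.14476776123047) z [0.01060344 0.01344068 0.01571892]
[[688.0, 255.0], [762.0, 246.0], [769.0, 308.0], [695.0, 316.0]]
cov 367 ((706.3836059570312, 335.9382629394531), (37.37711715698242, 63.7081298828125), 13.146749496459961) z [0.01589194 0.02001536 0.02219096]
[[681.0, 363.0], [695.0, 301.0], [732.0, 309.0], [717.0, 371.0]]
```

Run:
```python
import cv2
im=cv2.imread('pics/top0.png')
a=cv2.resize(im[140:270,165:295],None,fx=4,fy=4,interpolation=cv2.INTER_CUBIC)
b=cv2.resize(im[200:250,390:450],None,fx=4,fy=4,interpolation=cv2.INTER_CUBIC)
import numpy as np
o=np.zeros((520,760,3),np.uint8); o[:,:520]=a; o[:200,520:760]=b
cv2.imwrite('pics/crop1.png',o)
```

```text
(no output)
```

View pics/crop1.png

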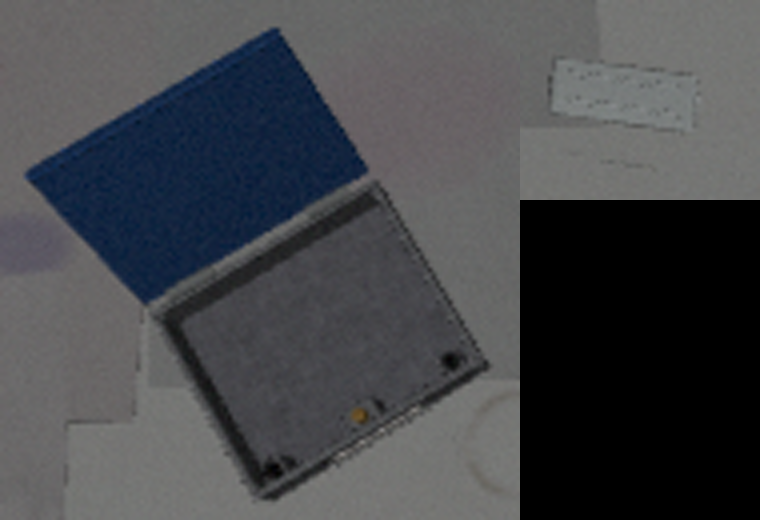

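The crop shows the stud at crop (358,414), which is top-view (254.5,243.5), and the mailer clear of its neighbours. I'll move above the mailer.

Call:
servo_tool(
  steps=[
    [94,[0.763,-0.48,0],0],
    [94,[0.763,-0.48,0],0],
    [94,[0.763,-0.48,0],0],
    [94,[0.763,-0.48,0],0],
    [94,[0.763,-0.48,0],0],
    [94,[0.763,-0.48,0],0],
    [94,[0.763,-0.48,0],0],
    [94,[0.763,-0.48,0],0],
    [94,[0.763,-0.48,0],0],
    [94,[0.763,-0.48,0],0],
    [94,[0.763,-0.48,0],0],
    [94,[0.763,-0.48,0],0],
    [94,[0.763,-0.48,0],0],
    [94,[0.763,-0.48,0],0],
    [94,[0.763,-0.48,0],0],
    [94,[0.763,-0.48,0],0],
  ],
)

```text
clock: 1.43
tcp_pos: [0.4801, -0.1487, 0.205]
ee_rot: [[0.9, 0.437, -0.001], [0.437, -0.9, 0.0], [-0.001, -0.001, -1.0]]
ft_force: [0.3, 0.3, 0.0]
grip_width: 0.094
gripper_force: 0.0
```

Call:
servo_tool(
  steps=[
    [94,[0,0,0],-0.124],
    [94,[0,0,0],-0.124],
    [94,[0,0,0],-0.124],
    [94,[0,0,0],-0.124],
    [94,[0,0,0],-0.124],
    [94,[0,0,0],-0.124],
    [94,[0,0,0],-0.124],
    [94,[0,0,0],-0.124],
    [94,[0,0,0],0],
  ],
)

```text
clock: 2.18
tcp_pos: [0.4795, -0.1499, 0.2049]
ee_rot: [[0.125, 0.992, -0.001], [0.992, -0.125, 0.001], [0.0, -0.001, -1.0]]
ft_force: [-0.8, 0.1, 0.4]
grip_width: 0.0938
gripper_force: 0.0
```

```bash
cat >> h.py <<'E'
def ray(name,u,v,z):
    p=camera_params(name);K=p['mtx'];r=p['rotation']@np.array([(u-K[0,2])/K[0,0],(v-K[1,2])/K[1,1],1]);e=p['eye'];return e+r*(z-e[2])/r[2]
def rel(pt):
    s=monitor.state(); d=np.asarray(pt)-s['tcp_pos']; R=s['ee_rot']
    print('t',round(s['clock'],2),'tcp',s['tcp_pos'].round(4),'yaw',np.degrees(np.arctan2(R[1,0],R[0,0])).round(2),'rel units',(R.T@d/.03).round(3))
E
python3 - <<'E'
from h import *
print('stud',ray('top',254.5,243.5,.066))
rel([.480,-.149,.205])
im,_=camera('wrist'); cv2.imwrite('pics/wrist1.png',im); p=camera_params('wrist'); print(p)
E
```

```text
stud [0.4236837  0.22316197 0.066     ]
t 2.18 tcp [ 0.4795 -0.1499  0.2049] yaw 82.84 rel units [ 0.032  0.013 -0.004]
{'mtx': array([[309.70691629,   0.        , 325.90712652],
       [  0.        , 309.70691629, 201.03658269],
       [  0.        ,   0.        ,   1.        ]]), 'eye': array([ 0.49032059, -0.07405366,  0.38344127]), 'rotation': array([[ 0.99169153, -0.12369467, -0.03532052],
       [-0.12863417, -0.95584515, -0.26422206],
       [-0.00107808,  0.26657021, -0.9638149 ]])}
```

View pics/wrist1.png

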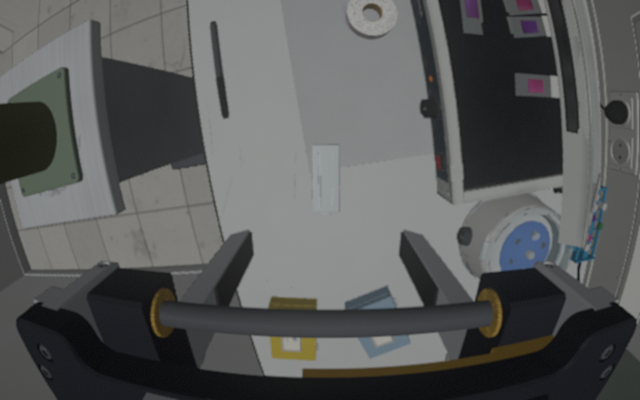

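The wrist view shows the mailer at (325,179), centred between the fingers and aligned. I'll descend and grip.

Call:
servo_tool(
  steps=[
    [94,[0.03,0.01,0.95],0],
    [94,[0,0,0.95],0],
    [94,[0,0,0.95],0],
    [94,[0,0,0.95],0],
    [94,[0,0,0.95],0],
    [70,[0,0,0.95],0],
    [60,[0,0,0.4],0],
    [60,[0,0,0.35],0],
    [60,[0,0,0.15],0],
    [60,[0,0,0.05],0],
    [60,[0,0,0],0],
  ],
  newtons=10,
)

```text
clock: 3.15
tcp_pos: [0.4809, -0.1496, 0.0064]
ee_rot: [[0.127, 0.992, 0.001], [0.992, -0.127, -0.0], [-0.0, 0.001, -1.0]]
ft_force: [-0.4, -0.4, -0.1]
grip_width: 0.0606
gripper_force: 0.0
```

Call:
servo_tool(
  steps=[
    [25,[0,0,0],0],
    [25,[0,0,0],0],
    [25,[0,0,0],0],
    [25,[0,0,0],0],
    [25,[0,0,0],0],
    [25,[0,0,0],0],
  ],
)

```text
clock: 3.65
tcp_pos: [0.4808, -0.1495, 0.0066]
ee_rot: [[0.127, 0.992, 0.001], [0.992, -0.127, -0.0], [-0.0, 0.001, -1.0]]
ft_force: [-0.5, 0.2, 3.2]
grip_width: 0.0337
gripper_force: 10.0
```

Call:
servo_tool(
  steps=[
    [25,[0,0,-0.3],0],
    [25,[0,0,-1],0],
    [25,[0,0,-1],0],
    [25,[0,0,-1],0],
    [25,[0,0,-1],0],
    [25,[0,0,-1],0],
    [25,[0,0,-1],0],
    [25,[0,0,-0.2],0],
    [25,[0,0,0],0],
  ],
)

```text
clock: 4.4
tcp_pos: [0.4822, -0.1502, 0.2041]
ee_rot: [[0.127, 0.992, 0.006], [0.992, -0.127, -0.003], [-0.002, 0.006, -1.0]]
ft_force: [0.4, 0.3, -1.0]
grip_width: 0.0339
gripper_force: 10.0
```

Call:
servo_tool(
  steps=[
    [25,[0.834,-0.124,0],0],
    [25,[0.834,-0.124,0],0],
    [25,[0.834,-0.124,0],0],
    [25,[0.834,-0.124,0],0],
    [25,[0.834,-0.124,0],0],
    [25,[0.834,-0.124,0],0],
    [25,[0.834,-0.124,0],0],
    [25,[0.834,-0.124,0],0],
    [25,[0.834,-0.124,0],0],
    [25,[0.834,-0.124,0],0],
    [25,[0.834,-0.124,0],0],
    [25,[0.834,-0.124,0],0],
    [25,[0.834,-0.124,0],0],
    [25,[0.834,-0.124,0],0],
    [25,[0.834,-0.124,0],0],
    [25,[0.834,-0.124,0],0],
  ],
)

```text
clock: 5.73
tcp_pos: [0.47, 0.256, 0.1979]
ee_rot: [[0.127, 0.992, -0.005], [0.992, -0.127, -0.002], [-0.002, -0.005, -1.0]]
ft_force: [0.6, 0.9, -0.2]
grip_width: 0.0335
gripper_force: 10.0
```

Call:
servo_tool(
  steps=[
    [25,[0,0,0],-0.119],
    [25,[0,0,0],-0.119],
    [25,[0,0,0],-0.119],
    [25,[0,0,0],-0.119],
    [25,[0,0,0],-0.119],
    [25,[0,0,0],-0.119],
    [25,[0,0,0],-0.119],
    [25,[0,0,0],-0.119],
    [25,[0,0,0],-0.119],
    [25,[0,0,0],-0.119],
    [25,[0,0,0],-0.119],
    [25,[0,0,0],-0.119],
    [25,[0,0,0],-0.119],
    [25,[0,0,0],-0.119],
    [25,[0,0,0],-0.119],
    [25,[0,0,0],-0.119],
    [25,[0,0,0],-0.119],
    [25,[0,0,0],-0.119],
    [25,[0,0,0],-0.119],
    [25,[0,0,0],0],
  ],
)

```text
clock: 7.4
tcp_pos: [0.4703, 0.2547, 0.1981]
ee_rot: [[-0.845, -0.535, -0.005], [-0.535, 0.845, -0.002], [0.005, 0.001, -1.0]]
ft_force: [0.0, 0.0, -1.0]
grip_width: 0.0336
gripper_force: 10.0
```

Run:
```python
from h import *
rel([.473,.255,.2])
im,_=camera('wrist'); cv2.imwrite('pics/wrist2.png',im); p=camera_params('wrist'); print(p,monitor.state()['grip_width'],monitor.state()['gripper_force'])
```

```text
t 7.4 tcp [0.4703 0.2547 0.1981] yaw -147.63 rel units [-0.08  -0.04  -0.064]
{'mtx': array([[309.70691629,   0.        , 325.90712652],
       [  0.        , 309.70691629, 201.03658269],
       [  0.        ,   0.        ,   1.        ]]), 'eye': array([0.40616054, 0.21291266, 0.37720811]), 'rotation': array([[-5.32239674e-01,  8.17161329e-01,  2.21287804e-01],
       [ 8.46593308e-01,  5.13477250e-01,  1.40074570e-01],
       [ 8.37268239e-04,  2.61894017e-01, -9.65096276e-01]])} 0.033973241423446016 9.999426305294037
```

View pics/wrist2.png

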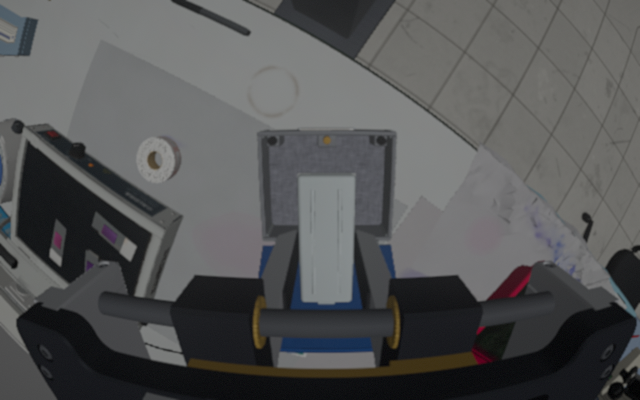

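The mailer hangs aligned with the case. The stud is at (327,139) and the front rim corners are at (259,131) and (395,131). I'll check the case pose from these.

```bash
cat >> h.py <<'E'
def fray(u,v,z,p):
    K=p['mtx'];a=np.array([(u-K[0,2])/K[0,0],(v-K[1,2])/K[1,1]]);r=np.hypot(*a)
    d=p['rotation']@np.r_[a/r*np.sin(r),np.cos(r)];return p['eye']+d*(z-p['eye'][2])/d[2]
E
python3 - <<'E'
from h import *
p=camera_params('wrist')
for n,a in dict(stud=(327,139,.066),fr=(259,131,.05),fl=(395,131,.05),mfront=(327,176,.205),mback=(327,303,.205)).items(): print(n,fray(*a,p).round(4))
E
```

```text
stud [0.4225 0.2248 0.066 ]
fr [0.4537 0.159  0.05  ]
fl [0.3765 0.2816 0.05  ]
mfront [0.4329 0.2306 0.205 ]
mback [0.5042 0.2756 0.205 ]
```

Call:
servo_tool(
  steps=[
    [25,[-0.16,-0.02,0.5],0],
    [25,[0,0,0.9],0],
    [25,[0,0,0.9],0],
    [25,[0,0,0.9],0],
    [25,[0,0,0.7],0],
    [25,[0,0,0.6],0],
    [25,[0,0,0.5],0],
    [25,[0,0,0.4],0],
    [25,[0,0,0.3],0],
    [25,[0,0,0.2],0],
    [25,[0,0,0.1],0],
    [25,[0,0,0.08],0],
    [25,[0,0,0.05],0],
    [25,[0,0,0],0],
    [25,[0,0,0],0],
  ],
)

```text
clock: 8.7
tcp_pos: [0.4769, 0.2576, 0.0177]
ee_rot: [[-0.846, -0.534, 0.001], [-0.534, 0.846, 0.0], [-0.001, -0.0, -1.0]]
ft_force: [0.4, -0.8, -1.0]
grip_width: 0.0336
gripper_force: 10.0
```

Call:
servo_tool(
  steps=[
    [25,[0.07,0,0.04],0],
    [25,[0,0,0.04],0],
    [25,[0,0,0.04],0],
    [25,[0,0,0.03],0],
    [25,[0,0,0.02],0],
    [25,[0,0,0],0],
    [25,[0,0,0],0],
  ],
)

```text
clock: 9.28
tcp_pos: [0.4746, 0.2563, 0.0119]
ee_rot: [[-0.846, -0.534, -0.0], [-0.534, 0.846, -0.0], [0.0, 0.0, -1.0]]
ft_force: [-0.7, -1.4, -0.0]
grip_width: 0.0338
gripper_force: 10.0
```

Call:
servo_tool(
  steps=[
    [37,[0,0,0],0],
    [42,[0,0,0],0],
    [52,[0,0,0],0],
    [60,[0,0,0],0],
    [60,[0,0,0],0],
    [60,[0,0,0],0],
  ],
)

```text
clock: 9.78
tcp_pos: [0.4746, 0.2563, 0.012]
ee_rot: [[-0.846, -0.534, -0.0], [-0.534, 0.846, -0.0], [0.0, 0.0, -1.0]]
ft_force: [-0.2, -0.3, 0.5]
grip_width: 0.0595
gripper_force: 0.0
```

Call:
servo_tool(
  steps=[
    [60,[0,0,-0.3],0],
    [60,[0,0,-0.9],0],
    [60,[0,0,-0.9],0],
    [60,[0,0,-0.9],0],
    [60,[0,0,-0.9],0],
    [60,[0,0,-0.9],0],
    [40,[0,0,-0.9],0],
    [30,[0,0,-0.9],0],
    [10,[0,0,-0.9],0],
    [0,[0,0,0],0],
    [0,[0,0,0],0],
  ],
)

```text
clock: 10.7
tcp_pos: [0.4759, 0.2567, 0.2396]
ee_rot: [[-0.846, -0.534, 0.005], [-0.534, 0.846, 0.002], [-0.005, -0.001, -1.0]]
ft_force: [0.3, -0.1, -0.5]
grip_width: 0.0296
gripper_force: 0.0
```

Run:
```python
from h import *
im,w=cloud('scene'); cv2.imwrite('pics/s2.png',cv2.resize(im[160:330,150:330],None,fx=3,fy=3)); 
iw,_=camera('wrist')
o=np.zeros((510,800,3),np.uint8);o[:,:540]=cv2.resize(im[160:330,150:330],None,fx=3,fy=3);o[:360,540:]=cv2.resize(iw[110:290,265:385],None,fx=2,fy=2);cv2.imwrite('pics/chk.png',o)
m=(im[...,0].astype(int)-im[...,2]>35); m[:,:165]=0;m[:,265:]=0;m[:175]=0;m[280:]=0
P=w[m];P=P[~np.isnan(P).any(1)];c=np.median(P,0);P=P[np.abs(P-c).max(1)<.12];n=np.linalg.svd(P-P.mean(0),full_matrices=False)[2][2];n*=np.sign(n[2]);print(len(P),P.mean(0),n,'max z',np.percentile(P[:,2],99))
rel([.6,.35,.25]); print(monitor.state()['joints'].round(1))
```

```text
Traceback (most recent call last):
ValueError: could not broadcast input array from shape (360,240,3) into shape (360,260,3)
```

Run:
```python
from h import *
im,w=cloud('scene')
iw,_=camera('wrist')
o=np.zeros((510,800,3),np.uint8);o[:,:540]=cv2.resize(im[160:330,150:330],None,fx=3,fy=3);o[:360,540:780]=cv2.resize(iw[110:290,265:385],None,fx=2,fy=2);cv2.imwrite('pics/chk.png',o)
m=(im[...,0].astype(int)-im[...,2]>35); m[:,:165]=0;m[:,265:]=0;m[:175]=0;m[280:]=0
P=w[m];P=P[~np.isnan(P).any(1)];c=np.median(P,0);P=P[np.abs(P-c).max(1)<.12];n=np.linalg.svd(P-P.mean(0),full_matrices=False)[2][2];n*=np.sign(n[2]);print(len(P),P.mean(0),n,'max z',np.percentile(P[:,2],99))
rel([.6,.35,.25]); print(monitor.state()['joints'].round(1))
```

```text
3725 [0.54683465 0.3140786  0.10887406] [-0.73013466 -0.46633941  0.49943061] max z 0.16377745800024454
t 10.9 tcp [0.4733 0.2558 0.2349] yaw -147.73 rel units [-5.244  0.401 -0.521]
[  19.2    6.2   91.3   -0.    82.7 -103.1]
```

View pics/chk.png

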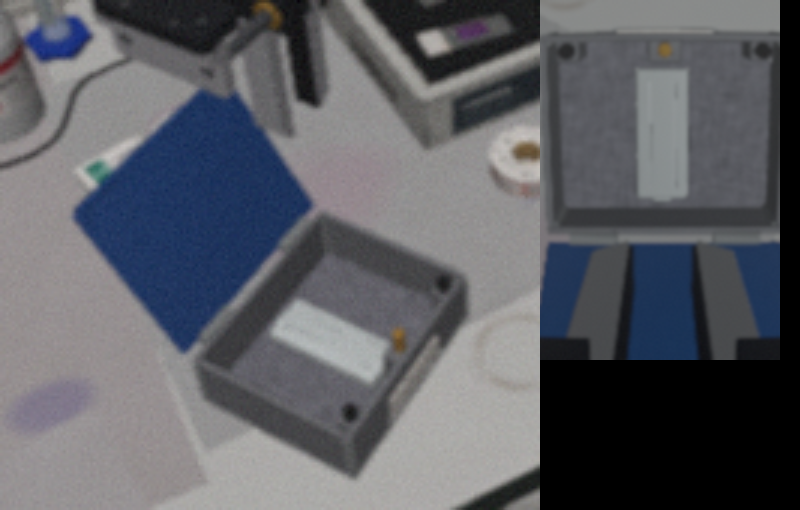

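The mailer lies flat in the case, clear of the bosses, and the lid is still at about 2.09 rad. Next I go over and behind the lid.

Call:
servo_tool(
  steps=[
    [0,[-0.5,0,0],0],
    [0,[-0.9,0,0],0],
    [0,[-0.9,0,0],0],
    [0,[-0.9,0,0],0],
    [0,[-0.9,0,0],0],
    [0,[-0.6,0,0],0],
    [0,[-0.35,0,0],0],
    [0,[0,0,0],0],
    [0,[0,0,0],0],
  ],
)

```text
clock: 11.65
tcp_pos: [0.6019, 0.3368, 0.2345]
ee_rot: [[-0.845, -0.534, -0.004], [-0.534, 0.846, -0.002], [0.004, 0.001, -1.0]]
ft_force: [-0.5, -0.3, 0.6]
grip_width: 0.0003
gripper_force: 0.0
```

```bash
cat >> h.py <<'E'
C=np.array([.4678,.2526]);U=np.array([np.cos(np.radians(32.3)),np.sin(np.radians(32.3))])
def cf(p): d=np.asarray(p)[:2]-C; return (np.array([d@U,d@[-U[1],U[0]]])*1000).round(1)
E
python3 -c "
from h import *
s=monitor.state();print(cf(s['tcp_pos']),s['tcp_pos'],s['joints'].round(1),s['grip_width'])"
```

```text
[158.3  -0.4] [0.60187521 0.33683182 0.23450561] [  22.1   24.9   68.    -0.    87.4 -100.2] 0.00026165408330490946
```

Call:
servo_tool(
  steps=[
    [0,[0,0,0.6],0],
    [0,[0,0,0.8],0],
    [0,[0,0,0.8],0],
    [0,[0,0,0.8],0],
    [0,[0,0,0.6],0],
    [0,[0,0,0.2],0],
    [0,[0,0,0],0],
    [0,[0.2,0,0],0],
    [0,[0.2,0,0],0],
    [0,[0.1,0,0],0],
    [0,[0.1,0,0],0],
    [0,[0.1,0,0],0],
    [0,[0.1,0,0],0],
    [0,[0.1,0,0],0],
    [0,[0.1,0,0],0],
    [0,[0.1,0,0],0],
    [0,[0,0,0],0],
  ],
)

```text
clock: 13.07
tcp_pos: [0.5737, 0.319, 0.1224]
ee_rot: [[-0.846, -0.534, -0.002], [-0.534, 0.846, -0.001], [0.002, 0.0, -1.0]]
ft_force: [1.7, 0.6, 1.4]
grip_width: 0.0005
gripper_force: 0.9
```

Call:
servo_tool(
  steps=[
    [0,[0.13,0,0],0],
    [0,[0.13,0,0],0],
    [0,[0.13,0,0],0],
    [0,[0.13,0,0],0],
    [0,[0.13,0,0],0],
    [0,[0.13,0,0],0],
    [0,[0.13,0,0],0],
    [0,[0.13,0,0],0],
    [0,[0.13,0,0],0],
    [0,[0.13,0,0],0],
    [0,[0.13,0,0],0],
    [0,[0.13,0,0],0],
    [0,[0,0,0],0],
  ],
)

```text
clock: 14.15
tcp_pos: [0.5343, 0.2941, 0.1228]
ee_rot: [[-0.846, -0.534, -0.001], [-0.534, 0.846, -0.0], [0.001, 0.0, -1.0]]
ft_force: [-0.3, -0.6, -0.0]
grip_width: 0.0004
gripper_force: 0.0
```

Call:
servo_tool(
  steps=[
    [0,[0.1,0,0],0],
    [0,[0.1,0,0],0],
    [0,[0.1,0,0],0],
    [0,[0.1,0,0],0],
    [0,[0.1,0,0],0],
    [0,[0.1,0,0],0],
    [0,[0,0,0],0],
    [0,[0,0,0],0],
  ],
)

```text
clock: 14.82
tcp_pos: [0.5193, 0.2846, 0.1227]
ee_rot: [[-0.846, -0.534, -0.001], [-0.534, 0.846, -0.001], [0.001, 0.0, -1.0]]
ft_force: [0.6, 0.1, 0.8]
grip_width: 0.0007
gripper_force: 0.0
```

```bash
cat >> h.py <<'E'
def lid():
    im,w=cloud('scene'); m=(im[...,0].astype(int)-im[...,2]>35); m[:,:150]=0;m[:,320:]=0;m[:150]=0;m[330:]=0
    P=w[m];P=P[~np.isnan(P).any(1)]
    x=(P[:,:2]-C)@U-.0625; y=(P[:,:2]-C)@[-U[1],U[0]]; z=P[:,2]-.05
    k=(np.abs(y)<.08)&(np.hypot(x,z)<.15)&(z>-.01); x,z=x[k],z[k]
    far=np.hypot(x,z)>.06
    print('lid n',k.sum(),'angle',np.median(np.arctan2(z[far],-x[far])) if far.any() else None); return im
E
python3 -c "
from h import *
lid();s=monitor.state();print(s['clock'],cf(s['tcp_pos']),s['tcp_pos'],s['ft_force'])"
```

```text
lid n 485 angle 1.3154227807056742
14.8667 [60.9 -0.5] [0.51955318 0.28470789 0.12274737] [ 0.35411536 -0.24474136  0.31181747]
```

Lid angle 1.32 rad, matching the geometry. I'll continue in small advances with pauses.

Call:
servo_tool(
  steps=[
    [0,[0.08,0,0],0],
    [0,[0.08,0,0],0],
    [0,[0.08,0,0],0],
    [0,[0.08,0,0],0],
    [0,[0,0,0],0],
    [0,[0,0,0],0],
    [0,[0,0,0],0],
    [0,[0,0,0],0],
  ],
)

```text
clock: 15.53
tcp_pos: [0.5119, 0.2798, 0.123]
ee_rot: [[-0.846, -0.534, -0.0], [-0.534, 0.846, -0.0], [0.0, 0.0, -1.0]]
ft_force: [0.1, -0.2, 0.2]
grip_width: 0.0008
gripper_force: 0.0
```

```bash
python3 -c "
from h import *
lid();s=monitor.state();print(s['clock'],cf(s['tcp_pos']),s['tcp_pos'],s['ft_force'])"
```

```text
lid n 487 angle 1.2020358604818624
15.5833 [51.8 -0.6] [0.51191577 0.27981408 0.12293578] [-0.10149875 -0.49841423  1.36383999]
```

Call:
servo_tool(
  steps=[
    [0,[0.08,0,0],0],
    [0,[0.08,0,0],0],
    [0,[0.08,0,0],0],
    [0,[0.08,0,0],0],
    [0,[0,0,0],0],
    [0,[0,0,0],0],
    [0,[0,0,0],0],
    [0,[0,0,0],0],
    [0,[0,0,0],0],
  ],
)

```text
clock: 16.33
tcp_pos: [0.5038, 0.2747, 0.1229]
ee_rot: [[-0.846, -0.534, -0.0], [-0.534, 0.846, -0.0], [0.0, 0.0, -1.0]]
ft_force: [-0.3, -0.7, -0.5]
grip_width: 0.0007
gripper_force: 0.0
```

```bash
python3 -c "
from h import *
lid();s=monitor.state();print(s['clock'],cf(s['tcp_pos']),s['tcp_pos'],s['ft_force'])"
```

```text
lid n 1152 angle 0.9322672048485101
16.3833 [42.3 -0.6] [0.50384125 0.27472836 0.12295528] [-0.19815496  0.34916291 -0.55889016]
```

The lid has left the finger and is falling. I'll back away and wait.

Call:
servo_tool(
  steps=[
    [0,[-0.2,0,-0.2],0],
    [0,[-0.1,0,-0.5],0],
    [0,[0,0,-0.5],0],
    [0,[0,0,-0.5],0],
    [0,[0,0,0],0],
    [0,[0,0,0],0],
    [0,[0,0,0],0],
    [0,[0,0,0],0],
    [0,[0,0,0],0],
    [0,[0,0,0],0],
    [0,[0,0,0],0],
    [0,[0,0,0],0],
    [0,[0,0,0],0],
    [0,[0,0,0],0],
    [0,[0,0,0],0],
    [0,[0,0,0],0],
  ],
)

```text
clock: 17.72
tcp_pos: [0.5114, 0.2795, 0.174]
ee_rot: [[-0.846, -0.534, 0.0], [-0.534, 0.846, 0.0], [-0.0, -0.0, -1.0]]
ft_force: [-0.3, 0.4, 0.0]
grip_width: 0.0005
gripper_force: 0.0
```

Run:
```python
from h import *
im=lid();s=monitor.state();print(s['clock'],cf(s['tcp_pos']),s['tcp_pos'])
iw,_=camera('wrist');p=camera_params('wrist'); print({k:p[k].round(4).tolist() for k in('eye','rotation')})
o=np.zeros((510,800,3),np.uint8);o[:,:540]=cv2.resize(im[160:330,150:330],None,fx=3,fy=3);o[:360,540:780]=cv2.resize(iw[110:290,265:385],None,fx=2,fy=2);cv2.imwrite('pics/chk2.png',o)
```

```text
lid n 3417 angle 0.22278990021203868
17.7667 [51.3 -0.5] [0.51140447 0.27954036 0.17401807]
{'eye': [0.4464, 0.2372, 0.3524], 'rotation': [[-0.5344, 0.8147, 0.2252], [0.8453, 0.5151, 0.1421], [-0.0002, 0.2663, -0.9639]]}
```

View pics/chk2.png

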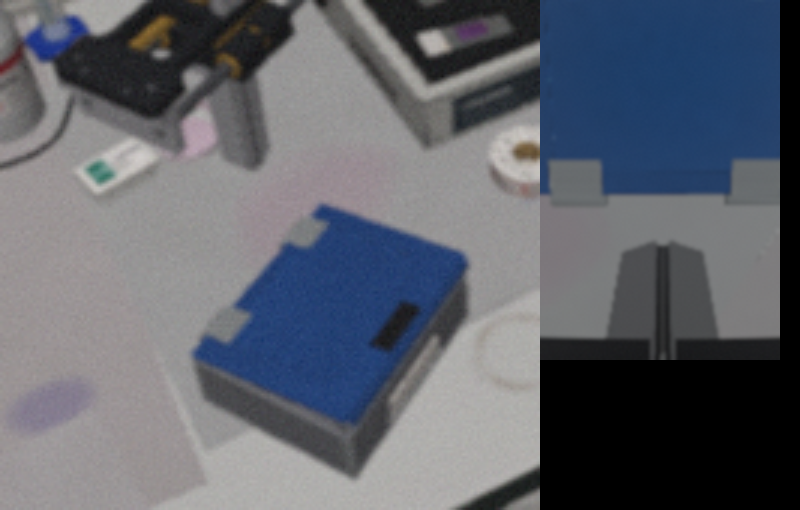

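The lid is down and ajar (blue top, press pad at crop (397,325)). I'll move over the pad.

Call:
servo_tool(
  steps=[
    [0,[0.4,-0.02,0],0],
    [0,[0.7,0,0],0],
    [0,[0.7,0,0],0],
    [0,[0.7,0,0],0],
    [0,[0.6,0,0],0],
    [0,[0.3,0,0],0],
    [0,[0.06,0,0],0],
    [0,[0,0,0.5],0],
    [0,[0,0,0.7],0],
    [0,[0,0,0.6],0],
    [0,[0,0,0.5],0],
    [0,[0,0,0.3],0],
    [0,[0,0,0.2],0],
    [0,[0,0,0],0],
    [0,[0,0,0],0],
    [0,[0,0,0],0],
  ],
)

```text
clock: 19.15
tcp_pos: [0.425, 0.224, 0.0909]
ee_rot: [[-0.846, -0.534, 0.002], [-0.534, 0.846, 0.001], [-0.002, -0.001, -1.0]]
ft_force: [0.8, 0.1, 1.3]
grip_width: 0.0007
gripper_force: 0.0
```

Run:
```python
from h import *
lid();s=monitor.state();print(s['clock'],cf(s['tcp_pos']),s['tcp_pos'],s['ft_force'])
```

```text
lid n 2132 angle 0.21160508532896374
19.2 [-51.5  -1.3] [0.42500627 0.22396707 0.09100984] [0.19663962 0.62574951 0.73994209]
```

Call:
servo_tool(
  steps=[
    [0,[0.04,0,0.1],0],
    [0,[0,0,0.1],0],
    [0,[0,0,0.1],0],
    [0,[0,0,0.05],0],
    [0,[0,0,0.04],0],
    [0,[0,0,0.04],0],
    [0,[0,0,0.03],0],
    [0,[0,0,0.03],0],
    [0,[0,0,0.03],0],
    [0,[0,0,0.03],0],
    [0,[0,0,0],0],
  ],
)

```text
clock: 20.12
tcp_pos: [0.4228, 0.2229, 0.0733]
ee_rot: [[-0.846, -0.534, -0.0], [-0.534, 0.846, -0.0], [0.0, 0.0, -1.0]]
ft_force: [0.1, 0.5, -0.3]
grip_width: 0.0003
gripper_force: 0.0
```

Call:
servo_tool(
  steps=[
    [0,[0,0,0.03],0],
    [0,[0,0,0.03],0],
    [0,[0,0,0.03],0],
    [0,[0,0,0],0],
  ],
)

```text
clock: 20.45
tcp_pos: [0.4228, 0.2229, 0.0716]
ee_rot: [[-0.845, -0.534, -0.0], [-0.534, 0.845, -0.0], [0.001, -0.0, -1.0]]
ft_force: [-3.2, -1.5, 6.8]
grip_width: 0.0007
gripper_force: 3.2
```

Call:
servo_tool(
  steps=[
    [0,[0,0,0.02],0],
    [0,[0,0,0.02],0],
    [0,[0,0,0.02],0],
    [0,[0,0,0],0],
  ],
)

```text
clock: 20.78
tcp_pos: [0.4226, 0.2228, 0.0698]
ee_rot: [[-0.845, -0.534, -0.001], [-0.534, 0.845, -0.001], [0.001, -0.0, -1.0]]
ft_force: [-2.9, -1.6, 7.5]
grip_width: 0.0006
gripper_force: 3.6
```

Call:
servo_tool(
  steps=[
    [0,[0,0,0.02],0],
    [0,[0,0,0.02],0],
    [0,[0,0,0.02],0],
    [0,[0,0,0],0],
  ],
)

```text
clock: 21.12
tcp_pos: [0.4224, 0.2226, 0.0679]
ee_rot: [[-0.845, -0.534, -0.001], [-0.534, 0.845, -0.001], [0.002, -0.0, -1.0]]
ft_force: [-3.5, -2.0, 7.6]
grip_width: 0.0003
gripper_force: 3.6
```

Call:
servo_tool(
  steps=[
    [0,[0,0,0.02],0],
    [0,[0,0,0.02],0],
    [0,[0,0,0],0],
  ],
)

```text
clock: 21.37
tcp_pos: [0.4222, 0.2225, 0.0666]
ee_rot: [[-0.845, -0.534, -0.002], [-0.534, 0.845, -0.001], [0.002, -0.0, -1.0]]
ft_force: [-3.2, -2.0, 7.6]
grip_width: 0.0006
gripper_force: 3.6
```

Call:
servo_tool(
  steps=[
    [0,[0,0,0.02],0],
    [0,[0,0,0.01],0],
    [0,[0,0,0],0],
  ],
)

```text
clock: 21.62
tcp_pos: [0.4221, 0.2224, 0.0657]
ee_rot: [[-0.845, -0.534, -0.002], [-0.534, 0.845, -0.001], [0.002, -0.0, -1.0]]
ft_force: [-4.0, -2.0, 7.7]
grip_width: 0.0003
gripper_force: 3.7
```

Call:
servo_tool(
  steps=[
    [0,[0,0,0.02],0],
    [0,[0,0,0.01],0],
    [0,[0,0,0],0],
  ],
)

```text
clock: 21.87
tcp_pos: [0.422, 0.2224, 0.0647]
ee_rot: [[-0.845, -0.534, -0.002], [-0.534, 0.845, -0.001], [0.003, -0.0, -1.0]]
ft_force: [-3.6, -2.8, 7.2]
grip_width: 0.0006
gripper_force: 3.6
```

Call:
servo_tool(
  steps=[
    [0,[0,0,0.015],0],
    [0,[0,0,0.01],0],
    [0,[0,0,0],0],
  ],
)

```text
clock: 22.12
tcp_pos: [0.4219, 0.2223, 0.0639]
ee_rot: [[-0.845, -0.534, -0.002], [-0.534, 0.845, -0.002], [0.003, -0.0, -1.0]]
ft_force: [-4.3, -2.9, 6.2]
grip_width: 0.0003
gripper_force: 3.7
```

Call:
servo_tool(
  steps=[
    [0,[0.01,0,0.015],0],
    [0,[0.01,0,0.01],0],
    [0,[0,0,0],0],
  ],
)

```text
clock: 22.37
tcp_pos: [0.4218, 0.2223, 0.0633]
ee_rot: [[-0.845, -0.534, -0.001], [-0.534, 0.845, -0.001], [0.002, -0.0, -1.0]]
ft_force: [-3.0, -2.3, 6.5]
grip_width: 0.0004
gripper_force: 3.5
```

Call:
servo_tool(
  steps=[
    [0,[0.01,0,0.015],0],
    [0,[0,0,0.01],0],
    [0,[0,0,0],0],
  ],
)

```text
clock: 22.62
tcp_pos: [0.4218, 0.2222, 0.0627]
ee_rot: [[-0.845, -0.534, -0.001], [-0.534, 0.845, -0.001], [0.001, -0.0, -1.0]]
ft_force: [-2.8, -2.3, 7.0]
grip_width: 0.0006
gripper_force: 3.5
```

Call:
servo_tool(
  steps=[
    [0,[0.01,0,0.02],0],
    [0,[0,0,0.015],0],
    [0,[0,0,0],0],
  ],
)

```text
clock: 22.87
tcp_pos: [0.4217, 0.2221, 0.0617]
ee_rot: [[-0.845, -0.534, -0.001], [-0.534, 0.845, -0.001], [0.001, -0.0, -1.0]]
ft_force: [-3.0, -1.3, 7.1]
grip_width: 0.0005
gripper_force: 3.4
```

Call:
servo_tool(
  steps=[
    [0,[0.01,0,0.02],0],
    [0,[0,0,0.015],0],
    [0,[0,0,0],0],
  ],
)

```text
clock: 23.12
tcp_pos: [0.4216, 0.2221, 0.0612]
ee_rot: [[-0.845, -0.534, -0.0], [-0.534, 0.845, -0.0], [0.001, -0.0, -1.0]]
ft_force: [-3.3, -1.7, 10.1]
grip_width: 0.0004
gripper_force: 5.1
```

The force is rising, so the lid is on its buffers. I'll build up to about 15 N.

Call:
servo_tool(
  steps=[
    [0,[0,0,0.015],0],
    [0,[0,0,0.01],0],
    [0,[0,0,0],0],
  ],
)

```text
clock: 23.37
tcp_pos: [0.4217, 0.2221, 0.0611]
ee_rot: [[-0.845, -0.534, -0.001], [-0.534, 0.845, -0.0], [0.001, -0.0, -1.0]]
ft_force: [-5.7, -1.0, 14.7]
grip_width: 0.0006
gripper_force: 7.4
```

Call:
servo_tool(
  steps=[
    [0,[0,0,0],0],
    [0,[0,0,0],0],
    [0,[0,0,0],0],
    [0,[0,0,0],0],
    [0,[0,0,0],0],
    [0,[0,0,0],0],
    [0,[0,0,0],0],
    [0,[0,0,0],0],
    [0,[0,0,0],0],
    [0,[0,0,0],0],
    [0,[0,0,0],0],
    [0,[0,0,0],0],
    [0,[0,0,0],0],
    [0,[0,0,0],0],
  ],
)

```text
clock: 24.53
tcp_pos: [0.4217, 0.2221, 0.0611]
ee_rot: [[-0.845, -0.534, -0.001], [-0.534, 0.845, -0.0], [0.001, -0.0, -1.0]]
ft_force: [-5.6, -2.1, 14.4]
grip_width: 0.0005
gripper_force: 7.4
```

Call:
servo_tool(
  steps=[
    [0,[0,0,-0.05],0],
    [0,[0,0,-0.1],0],
    [0,[0,0,-0.3],0],
    [0,[0,0,-0.7],0],
    [0,[0,0,-0.9],0],
    [0,[0,0,-0.9],0],
    [0,[0,0,-0.5],0],
    [0,[0,0,0],0],
    [0,[0,0,0],0],
    [0,[0,0,0],0],
  ],
)

```text
clock: 25.37
tcp_pos: [0.4208, 0.2219, 0.1614]
ee_rot: [[-0.846, -0.534, -0.002], [-0.534, 0.846, -0.001], [0.002, 0.001, -1.0]]
ft_force: [0.2, -1.2, -0.5]
grip_width: 0.0006
gripper_force: 0.0
```

Run:
```python
from h import *
im=lid();s=monitor.state();print(s['clock'],cf(s['tcp_pos']),s['ft_force'].round(2))
cv2.imwrite('pics/end.png',cv2.resize(im[160:330,150:330],None,fx=3,fy=3))
```

```text
lid n 3350 angle 0.1279694804863032
25.4167 [-56.6  -0.8] [-0.2   0.01 -0.31]
```

View pics/end.png

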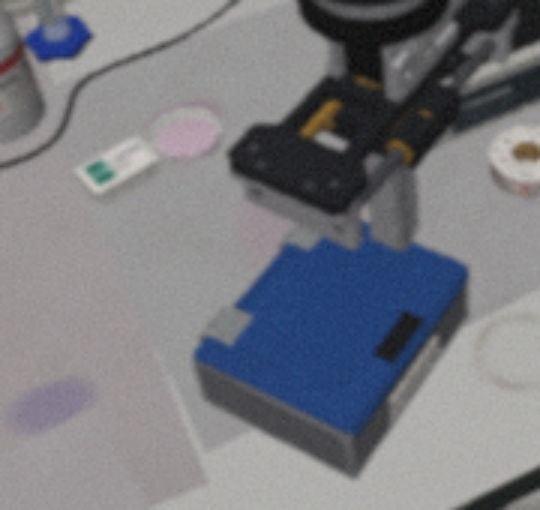

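The lid lies shut (about 0.03 rad after correcting for its face offset), the gripper is clear, and the bystanders have not moved. I'm handing in.

```bash
python3 -c "
from plant import ticket
print(ticket.close_job())"
```

```text
the job is handed in; nothing more can be done
None
```

The job is handed in: the mailer lies flat in the case, and the lid swung down by itself and was pressed onto its buffers at about 15 N for over a second. The arm is clear at about 25 s on the clock; the hand-in returned no verdict.

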